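# Heft two drone batteries, bin the empty shell, hold the real pack in the tester

### The job

The two drone battery packs on the bench look the same, but one is an empty shell without cells: lift each in turn to feel which is heavier, and lay the light one flat in the red reject tray. Then turn the heavy pack so that its brass contacts face the battery tester, push that end into the tester's orange mouth so that it presses the sprung contact block well in, and finish there, with the gripper still holding the pack up and pressed in, not letting go. Do not drop a pack or ram it into the tester, and leave the other things on the bench where they are.

Things in the scene. Friction and masses are not known exactly. Their poses are not given: they have to be found in the camera images.
- pack_a: one of two drone battery packs that look identical: light-grey box 74 x 41 x 22 mm with a dark label on top, lying label up; grip across the 41 mm. Origin: centre of the underside; x runs lengthwise to the contact end (raised latch lug on top, brass contacts on the end face), z up. The contact end points away from the robot or to either side. Which pack is heavier cannot be seen, only felt
- pack_b: the other pack, same shape and axes as pack_a. One of the two is an empty shell and weighs 60 to 110 g, the other has its cells and weighs 170 to 260 g
- pack_a_contacts (a point): middle of pack_a's contact face with five brass contacts: 37 mm from its origin along its x, 11.5 mm above its underside. The latch lug (12 x 22 mm) stands on the label side with its middle 24 mm from the pack's centre toward this end; its top is 28 mm above the underside
- pack_b_contacts (a point): the same point on pack_b; it has the same lug
- tester: battery tester, fixed: grey box 110 deep x 116 wide x 90 mm high, black tilted display on the back half of its lid (top at about 115 mm), orange rectangular mouth in front. Origin: centre of its underside; x points from its front into it (the way the pack is pushed), z up. The housing's front face is at x = -50 mm, the mouth's shroud sticks out 20 mm more, to x = -70 mm
- tester_mouth (a point): centre of the mouth's opening, 62 mm above the bench; axes as the tester's. Inside 46 wide x 33 mm high: a level pack (28 mm over its lug) fits with 2.5 mm to spare all round when its underside is 48 mm up. The outer 7 mm flare out by 4 mm; outside about 59 x 46 mm. Nothing below it: the pack must be held up. Fingers at the pack's middle or farther back clear the shroud
- contact_block (a joint): travel in m of the tester's black sprung contact block (36 wide x 18 mm high, five brass contacts) inside the mouth: 0 at rest, its face 12 mm inside the opening; 0.007 pushed fully in. It takes about 2 N to start and 6 N to push fully in, and springs back when let go
- tray: red reject tray with low walls, fixed to the bench, 180 (x) x 150 (y) x 22 mm high outside, with a 4 mm rim turned outward; walls and floor 3 mm thick, empty. Origin: centre of its underside; its inside floor is 3 mm above the bench
- solder_reel: bystander: reel of solder wire with blue flanges, 56 mm across, 39 mm high; origin under its centre
- flux_jar: bystander: cream jar with green lid, 41 mm across, 36 mm high; origin under its centre
- tape_roll: bystander: roll of orange-amber tape, 60 mm across, 20 mm high; origin under its centre
- pen: bystander: black and white marker pen lying flat, 134 mm long along its y, 12 mm thick; origin under its centre
- tweezers: bystander: dark tweezers lying flat, 128 mm long along its y, 8 mm high; origin under its centre
Mind the look-alikes: they are no part of the job. Leave any pink look-alike of the pack_a alone. Leave any purple look-alike of the pack_b alone.

How it is judged:
By the outcome, as a careful person would: the job done as asked, in the order asked, and still so for the second after the job is handed in, while the arm keeps its last pose, push and grip.
It also fails if it takes over 72 s, if anything falls off the work surface, if the arm or the gripper's body presses on something with over 40 N, if the wrist force passes 120 N, or if a joint passes its speed limit or range.

### The arm

A 7-joint arm with a two-finger parallel gripper is mounted at the origin on a cart in front of the work surface, level with it; the furniture and walls round the work are solid. World frame = base frame: x ahead of the robot, y to its left, z up, the work surface at z = 0. Lengths are in m, angles in rad, forces in N, time in s.
With the tool pointing down it reaches from about 0.375 to 0.925 m from the base axis. Payload 3.1 kg.
Tool frame: the origin (TCP) lies at the very end of the fingers, on their centre line; the grasp point (between the pads) lies 19 mm behind it; z points along the fingers, y is the line along which they close (so a half turn about z gives the same grasp; the last joint's range is limited). The gripper opens to 85 mm and grips with 20 to 120 N. Pads are 22 mm wide; open, the fingers measure 114 mm over their backs; the gripper's body (76 mm by 85 mm) begins 54 mm behind the grasp point. The pads swing forward as they close: fully open they stand 13 mm farther back than shut.
Start: joints at [1.011, 0.383, 0.044, 1.598, -0.018, 1.161, -0.05], TCP at [0.29, -0.582, 0.231] pointing down, gripper open.
Joint ranges: [-2.61, 2.61], [-0.41, 2.15], [-1.48, 1.57], [0, 2.5], [-1.57, 4.71], [0.05, 1.97], [-2.85, 2.85]. Speed limits (rad/s): [2.79, 2.79, 3.14, 3.14, 3.14, 3.14, 3.14].

### API

Orientations are given as a rotation vector (axis times angle).
In Python, from rig import bot, snapshot, calibration, ticket, find_in, silhouettes gives the robot as it stands.
- The arm moves only by the tool arm_command, never from a script. Its argument "plan" is a list of rows, each an object with "translation": the shift along the world's x, y, z in mm, a list of three; "rot": the turn, a rotation vector about the world's x, y, z in rad, a list of three. In form: [{"translation": [x, y, z], "rot": [rx, ry, rz]}, ...]. A call has 1 to 12 rows; each row is the pose to reach, as a shift and turn from the pose commanded when the call began; what a row does not reach only later rows make up. A row lasts 1/12 s, in which the tool goes at most 41.7 mm and 7.16 degrees, less where a joint would pass 70% of its speed; a pose out of reach is approached as far as the arm can. A call with a gripper value outside its range is refused whole. "jaw" is the gripper's target within -1 to 1 (fully open at 1, half-way at 0, shut at -1), set as the call begins (left out, the last holds). The fingers move at their own pace and stop on an object; the grip force is fixed at half the most. Time passes only in rows, so rows that repeat a pose let the fingers close. It gives the time, the measured TCP pose, the force, the opening and the grip force at its end, in the units of the state.
- bot.sense(): the state, without advancing time (a new reading comes with each control period).
- snapshot(name): name is "scene" or "top"; returns (picture, depth): 384x512x3 uint8, blue, green, red; 384x512 float32, m along the optical axis (not along the pixel's ray), 0 where there is no reading.
- calibration(name): a dict with "vertical_fov" (degrees; the focal length in pixels is half the picture's height over the tangent of half this angle, whatever the lens; pixels are square), "cx", "cy" (the principal point, pixels), "k1" (the pictures are not rectified: a ray, as slopes to the right and down, at radius r is drawn at 1 + k1 r^2 times it, then the intrinsics apply), "pose" (4x4, takes a point from camera to world coordinates). Camera axes: x right, y down, z forward; pixel columns grow to the right and rows downward; lengths in m; the calibration is good to about 2 mm. A picture is of the moment at which its call begins. calibration takes no time and is no camera call.
- ticket.job_done(): hands the job in; it is judged then, once.
Trained networks look in the newest picture that a camera, given by its name, has taken for a name from the list of things; names that differ only in an ending like _2 or _b are one class to them, and where a whole thing is asked for, a point or a joint stands for the part that bears it (a point fixed in the world has none). Each returns a list of dicts, best first, with "conf" (0 to 1); they miss things now and then, are a little off and sometimes report something else, mostly with a low value. They report only what shows in the picture. A call takes as long as a camera call. They do not tell look-alikes from the thing itself.
- find_in(camera, target): "rect" ([left, top, right, bottom] in pixels, round what is visible of it).
- silhouettes(camera, target): "region" (384x512 bool, what is visible of it) and "rect" ([left, top, right, bottom] in pixels, round what is visible of it).
The state is a dict: "clock": time; "joint_pos": joint angles; "qd": joint speeds; "joint_torque": joint torques, N m; "tool_pos": TCP position; "eef_rot": TCP orientation; "contact_force": force on the tool from outside, world axes, zero at the start; "ft_torque": the same for the moment, N m; "finger_gap": finger opening in m; "grasp_force": force on a finger pad.
Only numpy, scipy, OpenCV 4.12 (cv2) and the standard library are available. Lean on these libraries where they do the work, as an engineer would, in place of code of your own. Each camera call takes 0.05 s, during which the arm holds its last target. There are 200 camera calls.

## Working session

There is one attempt and no reset: what is moved stays moved. The work goes in short steps, Python scripts to look and compute and a tool call to move; the robot and the scene stay as the last step left them, time stands still between calls to the robot, and variables do not carry over. Pictures are saved under pics/ and viewed, at most 10 in all, crops included, and the job is handed in when it is done.

Besides the shell and the picture viewer there is one more tool, called in YAML: its name, and indented under it one key for each argument. arm_command: Moves the arm, as the interface text tells. Its arguments: {"type":"object","properties":{"plan":{"type":"array","items":{"type":"object","properties":{"translation":{"type":"array","items":{"type":"number"}},"rot":{"type":"array","items":{"type":"number"}}}}},"jaw":{"type":"number"}},"required":["plan"]}

```bash
mkdir -p pics; ls; cat > h.py <<'E'
import numpy as np, cv2
from rig import bot, snapshot, calibration, ticket, find_in, silhouettes
def world(cam, dep, us, vs):
    c=calibration(cam); f=192/np.tan(np.radians(c["vertical_fov"])/2)
    x=(np.asarray(us,float)-c["cx"])/f; y=(np.asarray(vs,float)-c["cy"])/f
    rd=np.hypot(x,y); r=rd.copy()
    for _ in range(20): r=rd/(1+c["k1"]*r*r)
    s=np.where(rd>0,r/np.maximum(rd,1e-9),1); d=dep[np.asarray(vs,int),np.asarray(us,int)]
    P=np.stack([x*s*d,y*s*d,d,np.ones_like(d)],-1)@np.array(c["pose"]).T
    return P[...,:3]
def cloud(cam,dep):
    v,u=np.mgrid[0:384,0:512]; return world(cam,dep,u,v)
E
python3 - <<'E'
from h import *
for n in("top","scene"):
    im,d=snapshot(n); np.savez(n+"0.npz",im=im,d=d); 
    W=cloud(n,d)
    v=im.copy()
    for t in ("pack_a","tester","tray","solder_reel","flux_jar","tape_roll","pen","tweezers"):
        for o in silhouettes(n,t):
            m=o["region"]&(d>0); p=W[m]
            if len(p)<10: continue
            z=np.percentile(p[:,2],95); q=p[p[:,2]>z-0.008][:,:2]
            r=cv2.minAreaRect((q*1000).astype(np.float32))
            print(n,t,round(o["conf"],2),[int(k) for k in o["rect"]],"ztop%.3f"%z,"med",np.round(np.median(p,0),3),np.round(r[0],0),np.round(r[1],0),round(r[2]),im[m].mean(0).astype(int))
    cv2.imwrite(f"pics/{n}0.png",v)
    print(np.round(calibration(n)["pose"],3).tolist())
print(bot.sense())
E
```

```text
pics
top pack_a 0.64 [260, 180, 277, 204] ztop0.028 med [ 0.538 -0.104  0.023] [ 539. -106.] [38. 72.] 78 [127 118 154]
top pack_a 0.5 [233, 208, 250, 227] ztop0.028 med [ 0.449 -0.013  0.023] [449. -15.] [70. 38.] 33 [ 93 106 112]
top tester 0.76 [289, 154, 331, 197] ztop0.111 med [ 0.584 -0.251  0.092] [ 619. -266.] [94. 42.] 72 [69 78 81]
top tray 0.84 [124, 173, 172, 229] ztop0.024 med [0.499 0.331 0.004] [498. 326.] [188. 158.] 7 [ 32  36 136]
top solder_reel 0.51 [225, 152, 240, 166] ztop0.044 med [0.656 0.03  0.038] [659.  30.] [52. 52.] 82 [95 71 64]
top flux_jar 0.63 [181, 157, 190, 170] ztop0.040 med [0.641 0.191 0.036] [643. 194.] [35. 36.] 42 [62 89 54]
top tape_roll 0.74 [285, 226, 297, 246] ztop0.026 med [ 0.372 -0.187  0.021] [ 372. -186.] [57. 54.] 0 [ 65 118 153]
top tape_roll 0.18 [126, 173, 174, 227] ztop0.024 med [0.499 0.33  0.004] [498. 326.] [187. 158.] 8 [ 31  36 136]
top pen 0.43 [315, 225, 328, 249] ztop0.016 med [ 0.375 -0.306  0.012] [ 377. -309.] [ 7. 94.] 51 [135 145 142]
[[0.011, -0.992, 0.128, 0.364], [-1.0, -0.011, 0.005, -0.052], [-0.003, -0.128, -0.
[... 1546 characters left out ...]
': 0.9, 'joint_pos': array([ 1.01118382,  0.38287291,  0.04390727,  1.59790718, -0.01791276,
        1.16121393, -0.04988976]), 'qd': array([-0.0007886 ,  0.00032425, -0.00068848, -0.00082226,  0.0023101 ,
        0.00040581, -0.00054997]), 'joint_torque': array([ 2.88154115e-04, -4.33428419e+01,  1.02293115e+00, -2.49920225e+01,
        1.04238090e-02,  1.64733014e-03, -1.27239667e-05]), 'tool_pos': array([ 0.28963845, -0.58189703,  0.23128349]), 'eef_rot': array([-3.05817984e+00, -7.19048055e-01, -4.48418720e-05]), 'contact_force': array([-0.08174541, -0.60650052, -0.16734918]), 'ft_torque': array([0.02902763, 0.00638194, 0.02874547]), 'grasp_force': 0.0, 'finger_gap': 0.08549363482769494}
```

```bash
python3 - <<'E'
from h import *
a=np.load("top0.npz"); b=np.load("scene0.npz")
A=cv2.resize(a["im"][140:260,110:345],None,fx=3.4,fy=3.4,interpolation=cv2.INTER_CUBIC)
cv2.imwrite("pics/c1.png",A); cv2.imwrite("pics/c2.png",cv2.resize(b["im"][140:300,130:430],None,fx=2.6,fy=2.6,interpolation=cv2.INTER_CUBIC))
Ws=[cloud("top",a["d"]),cloud("scene",b["d"])]
for nm,c in (("near",(.449,-.015)),("far",(.564,.096)),("pink",(.54,-.107)),("purple",(.44,.149))):
  for W,n in zip(Ws,("top","scene")):
    P=W.reshape(-1,3); s=np.hypot(P[:,0]-c[0],P[:,1]-c[1])<.055
    q=P[s&(P[:,2]>.014)&(P[:,2]<.035)]
    r=cv2.minAreaRect((q[:,:2]*1000).astype(np.float32))
    zt=np.median(q[:,2]); lug=q[q[:,2]>zt+.0035]
    print(nm,n,len(q),np.round(r[0],1),np.round(r[1],1),round(r[2],1),"z",round(zt,4),"lug",len(lug),np.round(lug.mean(0),4) if len(lug) else "")
# tester
for W,n in zip(Ws,("top","scene")):
    P=W.reshape(-1,3); s=np.hypot(P[:,0]-.6,P[:,1]+.27)<.12
    for lo,hi in ((.08,.1),(.074,.125),(.03,.125)):
        q=P[s&(P[:,2]>lo)&(P[:,2]<hi)]; r=cv2.minAreaRect((q[:,:2]*1000).astype(np.float32)); print(n,lo,hi,len(q),[np.round(k,1) for k in r])
        print(np.round(cv2.boxPoints(r)).tolist())
E
```

```text
near top 217 [450.2 -15. ] [73.5 39.7] 31.1 z 0.0232 lug 27 [ 0.4643 -0.0071  0.0286]
near scene 264 [449.7 -18.6] [70.5 39.9] 29.7 z 0.0229 lug 16 [ 0.4699 -0.0052  0.0282]
far top 218 [563.2  99.7] [41.1 73. ] 46.0 z 0.0229 lug 36 [0.5687 0.0927 0.0283]
far scene 209 [563.9  96. ] [44.2 72.1] 45.6 z 0.0225 lug 18 [0.5791 0.0823 0.028 ]
pink top 216 [ 540.  -105.6] [39.5 73.8] 79.1 z 0.0233 lug 33 [ 0.5344 -0.1058  0.0282]
pink scene 287 [ 540.4 -108. ] [42.5 74.1] 79.5 z 0.0223 lug 20 [ 0.5181 -0.1037  0.0275]
purple top 219 [438.5 156. ] [39.2 74.3] 17.9 z 0.0232 lug 31 [0.4361 0.1581 0.0283]
purple scene 234 [439.  151.7] [43.1 72. ] 15.3 z 0.0226 lug 18 [0.4318 0.1736 0.0277]
top 0.08 0.1 796 [array([ 585.8, -254.4]), array([117. , 130.3]), np.float64(70.6)]
[[505.0, -288.0], [628.0, -331.0], [667.0, -221.0], [544.0, -178.0]]
top 0.074 0.125 1122 [array([ 586.1, -255.2]), array([116.5, 131.8]), np.float64(71.8)]
[[505.0, -290.0], [630.0, -331.0], [667.0, -220.0], [542.0, -179.0]]
top 0.03 0.125 1272 [array([ 618.7, -261.2]), array([126.4, 204.4]), np.float64(80.1)]
[[507.0, -306.0], [708.0, -341.0], [730.0, -217.0], [529.0, -181.0]]
scene 0.08 0.1 1144 [array([ 585.6, -257.1]), array([117.5, 129. ]), np.float64(70.9)]
[[505.0, -291.0], [627.0, -334.0], [666.0, -223.0], [544.0, -180.0]]
scene 0.074 0.125 1658 [array([ 585.5, -257. ]), array([117.6, 128.9]), np.float64(71.0)]
[[505.0, -292.0], [627.0, -334.0], [666.0, -222.0], [544.0, -180.0]]
scene 0.03 0.125 2612 [array([ 617.8, -270.7]), array([117.3, 200.7]), np.float64(69.0)]
[[503.0, -290.0], [690.0, -361.0], [733.0, -252.0], [545.0, -180.0]]
```

View pics/c1.png

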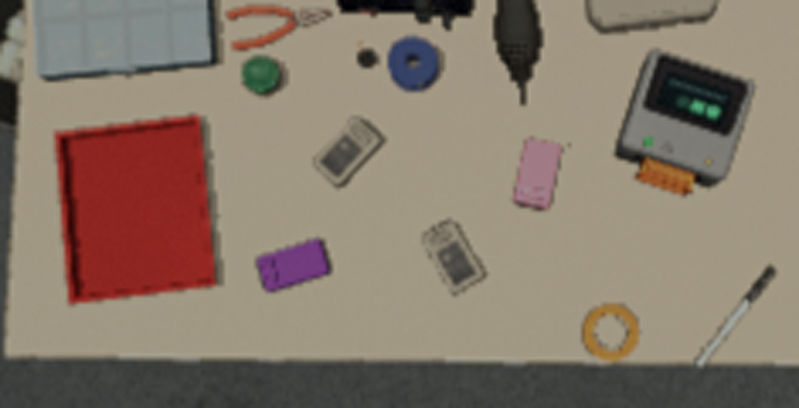

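View pics/c2.png

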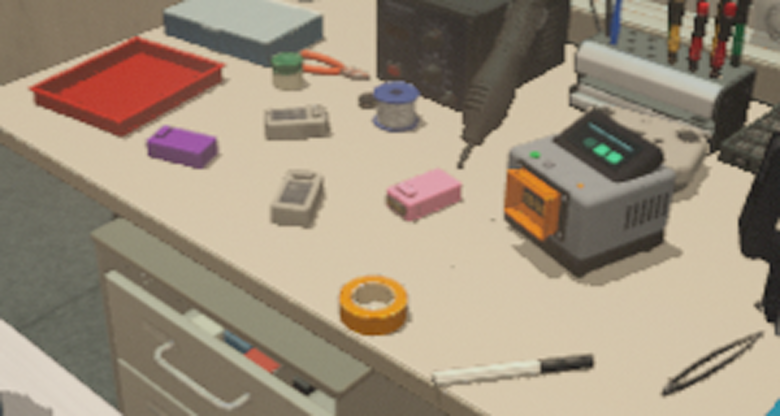

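The pictures show four pack-shaped boxes. In crop 1, the grey ones are at (348,152) and (455,255), which are the real packs. The pink one at (538,172) and the purple one at (293,265) are decoys. The near pack is at about (450,-17) mm with yaw +30°, the far pack at about (563,98) with yaw -45°, and the tester's mouth at about (524,-235) with yaw -19°.

arm_command:
  plan:
    - {"translation": [30,40,0],"rot": [0,0,0.02]}
    - {"translation": [45,80,0],"rot": [0,0,0.04]}
    - {"translation": [60,120,0],"rot": [0,0,0.068]}
    - {"translation": [70,160,0],"rot": [0,0,0.068]}
    - {"translation": [80,200,0],"rot": [0,0,0.068]}
    - {"translation": [90,240,0],"rot": [0,0,0.068]}
    - {"translation": [100,280,0],"rot": [0,0,0.068]}
    - {"translation": [110,320,0],"rot": [0,0,0.068]}
    - {"translation": [120,360,0],"rot": [0,0,0.068]}
    - {"translation": [130,400,0],"rot": [0,0,0.068]}
    - {"translation": [140,440,0],"rot": [0,0,0.068]}
    - {"translation": [147,480,0],"rot": [0,0,0.068]}
  jaw: 1

```text
clock: 1.9
tool_pos: [0.4362, -0.1055, 0.2319]
eef_rot: [3.031, 0.822, 0.002]
contact_force: [-0.1, -0.3, 0.1]
finger_gap: 0.0855
grasp_force: 0.0
```

arm_command:
  plan:
    - {"translation": [5,40,-5],"rot": [0,0,0]}
    - {"translation": [10,75,-25],"rot": [0,0,0]}
    - {"translation": [10,83,-60],"rot": [0,0,0]}
    - {"translation": [10,83,-100],"rot": [0,0,0]}
    - {"translation": [10,83,-135],"rot": [0,0,0]}
    - {"translation": [10,83,-165],"rot": [0,0,0]}
    - {"translation": [10,83,-190],"rot": [0,0,0]}
    - {"translation": [10,83,-210],"rot": [0,0,0]}
    - {"translation": [10,83,-222],"rot": [0,0,0]}
    - {"translation": [10,83,-227],"rot": [0,0,0]}
    - {"translation": [10,83,-227],"rot": [0,0,0]}
    - {"translation": [10,83,-227],"rot": [0,0,0]}

```text
clock: 2.9
tool_pos: [0.4463, -0.0243, 0.0047]
eef_rot: [3.032, 0.823, 0.001]
contact_force: [-0.0, -0.6, -0.4]
finger_gap: 0.0858
grasp_force: 0.0
```

```bash
python3 - <<'E'
from h import *
s=bot.sense(); print({k:np.round(s[k],4) for k in("tool_pos","contact_force","joint_pos")})
im,d=snapshot("scene"); cv2.imwrite("pics/g1.png",cv2.resize(im[160:290,170:400],None,fx=3,fy=3,interpolation=cv2.INTER_CUBIC))
b=np.load("scene0.npz"); im=b["im"]; W=cloud("scene",b["d"]); 
h=cv2.cvtColor(im,cv2.COLOR_BGR2HSV); m=(h[...,0]<20)&(h[...,1]>150)&(h[...,2]>90)&(np.hypot(W[...,0]-.53,W[...,1]+.235)<.06)
P=W[m]; a=np.radians(-19.3); ex=np.array([np.cos(a),np.sin(a)]); ey=np.array([-ex[1],ex[0]])
l=P[:,:2]@ex; t=P[:,:2]@ey
print(len(P),"along",np.percentile(l,[1,5,25,50,75,95]),"lat",np.percentile(t,[0,2,98,100]),"z",np.percentile(P[:,2],[0,2,98,100]))
print("guess mouth",np.array([.5245,-.2345])@ex,np.array([.5245,-.2345])@ey)
f=P[l<np.percentile(l,3)+.006]; c=f@np.c_[[*ey,0],[0,0,1]]
r=cv2.minAreaRect((c*1000).astype(np.float32)); print("front ring lat/z",r, len(f), np.polyfit(f[:,:2]@ey,f[:,:2]@ex,1))
E
```

```text
{'tool_pos': array([ 0.4463, -0.0243,  0.0047]), 'contact_force': array([-0.0325, -0.6308, -0.3794]), 'joint_pos': array([ 0.2976,  0.3963, -0.3683,  2.2007,  0.2553,  0.5828, -1.2998])}
355 along [0.57323088 0.57384379 0.57655185 0.58154336 0.5866058  0.59127972] lat [-0.08411346 -0.07850243 -0.02046327  0.00462958] z [0.01610225 0.01887833 0.08544891 0.09244682]
guess mouth 0.5725292241966546 -0.04796652416818178
front ring lat/z ((-49.331024169921875, 63.56363296508789), (46.328948974609375, 60.37592315673828), 89.58492279052734) 146 [0.00405922 0.57629411]
```

View pics/g1.png

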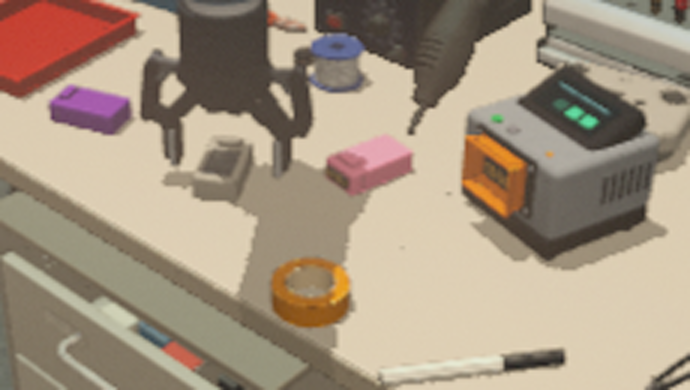

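The gripper straddles the near grey pack, at about (222,168) in the crop. The shroud's front ring centre measures about (525,-235,62) mm.

arm_command:
  plan:
    - {"translation": [1,4,-1],"rot": [0,0,0]}
    - {"translation": [1,4,-1],"rot": [0,0,0]}
    - {"translation": [1,4,-1],"rot": [0,0,0]}
    - {"translation": [1,4,-1],"rot": [0,0,0]}
    - {"translation": [1,4,-1],"rot": [0,0,0]}
    - {"translation": [1,4,-1],"rot": [0,0,0]}
    - {"translation": [1,4,-1],"rot": [0,0,0]}
    - {"translation": [1,4,-1],"rot": [0,0,0]}
  jaw: -1

```text
clock: 3.62
tool_pos: [0.4476, -0.0202, 0.0041]
eef_rot: [3.031, 0.823, 0.003]
contact_force: [-0.5, 0.1, 5.7]
finger_gap: 0.0398
grasp_force: 62.3
```

arm_command:
  plan:
    - {"translation": [0,0,8],"rot": [0,0,0]}
    - {"translation": [0,0,20],"rot": [0,0,0]}
    - {"translation": [0,0,35],"rot": [0,0,0]}
    - {"translation": [0,0,50],"rot": [0,0,0]}
    - {"translation": [0,0,60],"rot": [0,0,0]}
    - {"translation": [0,0,60],"rot": [0,0,0]}
    - {"translation": [0,0,60],"rot": [0,0,0]}
    - {"translation": [0,0,60],"rot": [0,0,0]}
    - {"translation": [0,0,60],"rot": [0,0,0]}
    - {"translation": [0,0,60],"rot": [0,0,0]}

```text
clock: 4.45
tool_pos: [0.4457, -0.0203, 0.0624]
eef_rot: [-3.031, -0.823, 0.003]
contact_force: [0.4, -0.4, -1.0]
finger_gap: 0.0396
grasp_force: 61.6
```

arm_command:
  plan:
    - {"translation": [0,0,0],"rot": [0,0,0]}
    - {"translation": [0,0,0],"rot": [0,0,0]}

```text
clock: 4.62
tool_pos: [0.4462, -0.0202, 0.0628]
eef_rot: [-3.031, -0.823, 0.002]
contact_force: [-0.4, 0.2, -1.4]
finger_gap: 0.0395
grasp_force: 61.6
```

arm_command:
  plan:
    - {"translation": [0,0,0],"rot": [0,0,0]}
    - {"translation": [0,0,0],"rot": [0,0,0]}

```text
clock: 4.78
tool_pos: [0.4465, -0.0203, 0.0631]
eef_rot: [-3.032, -0.823, 0.0]
contact_force: [0.0, 0.6, -0.7]
finger_gap: 0.0392
grasp_force: 61.6
```

```bash
cat >> h.py <<'E'
def weigh(n=12):
    z=[]
    for _ in range(n):
        im,d=snapshot("top"); s=bot.sense(); z.append(s["contact_force"])
    z=np.array(z); print("F",z.mean(0).round(2),"sd",z.std(0).round(2), "tcp",s["tool_pos"].round(4),"rot",s["eef_rot"].round(3),"gap",s["finger_gap"],"t",s["clock"]); return im,d
E
python3 -c "
from h import *
weigh()"
```

```text
F [-0.06  0.11 -0.68] sd [0.49 0.33 0.59] tcp [ 0.4466 -0.0204  0.0633] rot [-3.032 -0.823 -0.   ] gap 0.03956890863880177 t 5.3833
```

arm_command:
  plan:
    - {"translation": [0,0,-15],"rot": [0,0,0]}
    - {"translation": [0,0,-32],"rot": [0,0,0]}
    - {"translation": [0,0,-45],"rot": [0,0,0]}
    - {"translation": [0,0,-53],"rot": [0,0,0]}
    - {"translation": [0,0,-57],"rot": [0,0,0]}
    - {"translation": [0,0,-59],"rot": [0,0,0]}
    - {"translation": [0,0,-59],"rot": [0,0,0]}
    - {"translation": [0,0,-59],"rot": [0,0,0]}

```text
clock: 6.05
tool_pos: [0.4474, -0.0202, 0.0048]
eef_rot: [3.032, 0.823, 0.002]
contact_force: [0.1, -0.4, -1.1]
finger_gap: 0.0397
grasp_force: 61.6
```

arm_command:
  plan:
    - {"translation": [0,0,0],"rot": [0,0,0]}
    - {"translation": [0,0,0],"rot": [0,0,0]}
    - {"translation": [0,0,0],"rot": [0,0,0]}
    - {"translation": [0,0,0],"rot": [0,0,0]}
    - {"translation": [0,0,0],"rot": [0,0,0]}
    - {"translation": [0,0,10],"rot": [0,0,0]}
    - {"translation": [0,0,30],"rot": [0,0,0]}
    - {"translation": [0,0,65],"rot": [0,0,0]}
    - {"translation": [0,0,100],"rot": [0,0,0]}
    - {"translation": [20,20,120],"rot": [0,0,0.1]}
    - {"translation": [40,40,120],"rot": [0,0,0.2]}
    - {"translation": [60,60,120],"rot": [0,0,0.3]}
  jaw: 1

```text
clock: 7.05
tool_pos: [0.5091, 0.0398, 0.1275]
eef_rot: [2.87, 1.269, 0.008]
contact_force: [-1.2, 0.0, 1.3]
finger_gap: 0.0853
grasp_force: 0.0
```

arm_command:
  plan:
    - {"translation": [15,20,0],"rot": [0,0,0.12]}
    - {"translation": [30,40,0],"rot": [0,0,0.24]}
    - {"translation": [45,55,0],"rot": [0,0,0.36]}
    - {"translation": [51,60,0],"rot": [0,0,0.48]}
    - {"translation": [51,60,0],"rot": [0,0,0.6]}
    - {"translation": [51,60,0],"rot": [0,0,0.72]}
    - {"translation": [51,60,0],"rot": [0,0,0.84]}
    - {"translation": [51,60,0],"rot": [0,0,0.96]}
    - {"translation": [51,60,0],"rot": [0,0,1.08]}
    - {"translation": [51,60,0],"rot": [0,0,1.2]}
    - {"translation": [51,60,-15],"rot": [0,0,1.32]}
    - {"translation": [51,60,-30],"rot": [0,0,1.44]}

```text
clock: 8.05
tool_pos: [0.5589, 0.0996, 0.0958]
eef_rot: [1.317, 2.849, 0.002]
contact_force: [-0.2, 0.2, -0.6]
finger_gap: 0.0851
grasp_force: 0.0
```

```bash
python3 - <<'E'
from h import *
from scipy.spatial.transform import Rotation as R
s=bot.sense(); y=R.from_rotvec(s["eef_rot"]).as_matrix()[:,1]; print(s["tool_pos"].round(4),np.degrees(np.arctan2(y[1],y[0])),s["joint_pos"].round(2))
E
```

```text
[0.5589 0.0996 0.0958] 40.37186808174658 [ 0.37  0.51 -0.76  1.88  0.43  0.92  0.12]
```

arm_command:
  plan:
    - {"translation": [1,1,-20],"rot": [0,0,0.05]}
    - {"translation": [1,1,-45],"rot": [0,0,0.092]}
    - {"translation": [1,1,-65],"rot": [0,0,0.092]}
    - {"translation": [1,1,-80],"rot": [0,0,0.092]}
    - {"translation": [1,1,-88],"rot": [0,0,0.092]}
    - {"translation": [1,1,-91],"rot": [0,0,0.092]}
    - {"translation": [1,1,-91],"rot": [0,0,0.092]}
    - {"translation": [1,1,-91],"rot": [0,0,0.092]}

```text
clock: 8.72
tool_pos: [0.5596, 0.101, 0.0043]
eef_rot: [1.193, 2.904, 0.001]
contact_force: [0.4, -0.8, 0.2]
finger_gap: 0.0852
grasp_force: 0.0
```

arm_command:
  plan:
    - {"translation": [0,0,0],"rot": [0,0,0]}
    - {"translation": [0,0,0],"rot": [0,0,0]}
    - {"translation": [0,0,0],"rot": [0,0,0]}
    - {"translation": [0,0,0],"rot": [0,0,0]}
    - {"translation": [0,0,0],"rot": [0,0,0]}
    - {"translation": [0,0,0],"rot": [0,0,0]}
    - {"translation": [0,0,0],"rot": [0,0,0]}
    - {"translation": [0,0,0],"rot": [0,0,0]}
  jaw: -1

```text
clock: 9.38
tool_pos: [0.5599, 0.1012, 0.0045]
eef_rot: [1.193, 2.904, 0.002]
contact_force: [0.6, -0.6, 6.0]
finger_gap: 0.0395
grasp_force: 62.0
```

arm_command:
  plan:
    - {"translation": [0,0,8],"rot": [0,0,0]}
    - {"translation": [0,0,20],"rot": [0,0,0]}
    - {"translation": [0,0,35],"rot": [0,0,0]}
    - {"translation": [0,0,50],"rot": [0,0,0]}
    - {"translation": [0,0,60],"rot": [0,0,0]}
    - {"translation": [0,0,60],"rot": [0,0,0]}
    - {"translation": [0,0,60],"rot": [0,0,0]}
    - {"translation": [0,0,60],"rot": [0,0,0]}

```text
clock: 10.05
tool_pos: [0.5583, 0.1003, 0.0631]
eef_rot: [-1.194, -2.905, 0.001]
contact_force: [-0.6, -0.2, -2.0]
finger_gap: 0.0396
grasp_force: 61.1
```

```bash
python3 -c "
from h import *
weigh()"
```

```text
F [-0.02  0.01 -1.94] sd [0.61 0.53 0.37] tcp [0.5586 0.1007 0.0632] rot [-1.194 -2.906 -0.   ] gap 0.03995274631660329 t 10.65
```

arm_command:
  plan:
    - {"translation": [0,0,-15],"rot": [0,0,0]}
    - {"translation": [0,0,-32],"rot": [0,0,0]}
    - {"translation": [0,0,-45],"rot": [0,0,0]}
    - {"translation": [0,0,-53],"rot": [0,0,0]}
    - {"translation": [0,0,-57],"rot": [0,0,0]}
    - {"translation": [0,0,-59],"rot": [0,0,0]}
    - {"translation": [0,0,-59],"rot": [0,0,0]}
    - {"translation": [0,0,-59],"rot": [0,0,0]}

```text
clock: 11.32
tool_pos: [0.559, 0.101, 0.0046]
eef_rot: [1.193, 2.906, 0.001]
contact_force: [-1.2, -0.3, 1.1]
finger_gap: 0.0396
grasp_force: 61.3
```

arm_command:
  plan:
    - {"translation": [0,0,0],"rot": [0,0,0]}
    - {"translation": [0,0,0],"rot": [0,0,0]}
    - {"translation": [0,0,0],"rot": [0,0,0]}
    - {"translation": [0,0,0],"rot": [0,0,0]}
    - {"translation": [0,0,0],"rot": [0,0,0]}
    - {"translation": [0,0,10],"rot": [0,0,0]}
    - {"translation": [0,0,30],"rot": [0,0,0]}
    - {"translation": [0,0,65],"rot": [0,0,0]}
    - {"translation": [0,0,90],"rot": [0,0,0]}
    - {"translation": [-15,-15,90],"rot": [0,0,-0.12]}
    - {"translation": [-30,-35,90],"rot": [0,0,-0.24]}
    - {"translation": [-45,-55,90],"rot": [0,0,-0.36]}
  jaw: 1

```text
clock: 12.32
tool_pos: [0.514, 0.0462, 0.0959]
eef_rot: [1.699, 2.64, 0.003]
contact_force: [0.5, 0.1, -0.4]
finger_gap: 0.0854
grasp_force: 0.0
```

arm_command:
  plan:
    - {"translation": [-15,-15,0],"rot": [0,0,-0.12]}
    - {"translation": [-30,-30,0],"rot": [0,0,-0.24]}
    - {"translation": [-45,-45,0],"rot": [0,0,-0.36]}
    - {"translation": [-60,-58,0],"rot": [0,0,-0.48]}
    - {"translation": [-66,-65,0],"rot": [0,0,-0.6]}
    - {"translation": [-66,-65,0],"rot": [0,0,-0.72]}
    - {"translation": [-66,-65,0],"rot": [0,0,-0.84]}
    - {"translation": [-66,-65,0],"rot": [0,0,-0.96]}
    - {"translation": [-66,-65,0],"rot": [0,0,-1.08]}
    - {"translation": [-66,-65,0],"rot": [0,0,-1.2]}
    - {"translation": [-66,-65,0],"rot": [0,0,-1.32]}
    - {"translation": [-66,-65,0],"rot": [0,0,-1.44]}

```text
clock: 13.32
tool_pos: [0.4479, -0.019, 0.095]
eef_rot: [3.02, 0.863, 0.002]
contact_force: [-0.5, -0.3, 0.4]
finger_gap: 0.0859
grasp_force: 0.0
```

```bash
cat >> h.py <<'E'
from scipy.spatial.transform import Rotation as R
def tool():
    s=bot.sense(); M=R.from_rotvec(s["eef_rot"]).as_matrix(); y=M[:,1]
    print("tcp",s["tool_pos"].round(4),"psi",round(np.degrees(np.arctan2(y[1],y[0])),2),"z",M[:,2].round(4),"q",s["joint_pos"].round(2),"t",s["clock"])
E
python3 -c "
from h import *
tool()"
```

```text
tcp [ 0.4479 -0.019   0.095 ] psi -58.11 z [ 0.001 -0.    -1.   ] q [ 0.42  0.23 -0.51  2.16  0.16  0.78 -1.2 ] t 13.3167
```

arm_command:
  plan:
    - {"translation": [-1,-1,-20],"rot": [0,0,-0.02]}
    - {"translation": [-1,-1,-45],"rot": [0,0,-0.02]}
    - {"translation": [-1,-1,-65],"rot": [0,0,-0.02]}
    - {"translation": [-1,-1,-80],"rot": [0,0,-0.02]}
    - {"translation": [-1,-1,-88],"rot": [0,0,-0.02]}
    - {"translation": [-1,-1,-91],"rot": [0,0,-0.02]}
    - {"translation": [-1,-1,-91],"rot": [0,0,-0.02]}
    - {"translation": [-1,-1,-91],"rot": [0,0,-0.02]}

```text
clock: 13.98
tool_pos: [0.4475, -0.0202, 0.0041]
eef_rot: [3.027, 0.841, 0.002]
contact_force: [-0.7, -0.6, 0.4]
finger_gap: 0.0855
grasp_force: 0.0
```

arm_command:
  plan:
    - {"translation": [0,0,0],"rot": [0,0,0]}
    - {"translation": [0,0,0],"rot": [0,0,0]}
    - {"translation": [0,0,0],"rot": [0,0,0]}
    - {"translation": [0,0,0],"rot": [0,0,0]}
    - {"translation": [0,0,0],"rot": [0,0,0]}
    - {"translation": [0,0,0],"rot": [0,0,0]}
    - {"translation": [0,0,0],"rot": [0,0,0]}
    - {"translation": [0,0,0],"rot": [0,0,0]}
  jaw: -1

```text
clock: 14.65
tool_pos: [0.4476, -0.0204, 0.0041]
eef_rot: [3.026, 0.84, 0.002]
contact_force: [-1.2, -0.3, 6.9]
finger_gap: 0.0396
grasp_force: 62.2
```

arm_command:
  plan:
    - {"translation": [0,0,8],"rot": [0,0,0]}
    - {"translation": [0,0,20],"rot": [0,0,0]}
    - {"translation": [0,0,40],"rot": [0,0,0]}
    - {"translation": [0,0,65],"rot": [0,0,0]}
    - {"translation": [0,0,85],"rot": [0,0,0]}
    - {"translation": [0,0,95],"rot": [0,0,0]}
    - {"translation": [0,10,100],"rot": [0,0,0]}
    - {"translation": [5,30,100],"rot": [0,0,0]}
    - {"translation": [10,60,100],"rot": [0,0,0]}
    - {"translation": [15,90,100],"rot": [0,0,0]}
    - {"translation": [20,120,100],"rot": [0,0,0]}
    - {"translation": [25,150,100],"rot": [0,0,0]}

```text
clock: 15.65
tool_pos: [0.4703, 0.1314, 0.1022]
eef_rot: [-3.027, -0.841, 0.004]
contact_force: [0.7, -0.1, -1.4]
finger_gap: 0.0395
grasp_force: 61.4
```

arm_command:
  plan:
    - {"translation": [5,30,0],"rot": [0,0,0]}
    - {"translation": [10,62,0],"rot": [0,0,0]}
    - {"translation": [15,94,0],"rot": [0,0,0]}
    - {"translation": [20,126,0],"rot": [0,0,0]}
    - {"translation": [25,156,0],"rot": [0,0,0]}
    - {"translation": [28,178,-5],"rot": [0,0,0]}
    - {"translation": [29,188,-15],"rot": [0,0,0]}
    - {"translation": [29,190,-35],"rot": [0,0,0]}
    - {"translation": [29,190,-58],"rot": [0,0,0]}
    - {"translation": [29,190,-75],"rot": [0,0,0]}
    - {"translation": [29,190,-85],"rot": [0,0,0]}
    - {"translation": [29,190,-90],"rot": [0,0,0]}

```text
clock: 16.65
tool_pos: [0.4983, 0.3174, 0.01]
eef_rot: [3.025, 0.84, -0.009]
contact_force: [-0.1, -0.1, -1.3]
finger_gap: 0.0397
grasp_force: 61.4
```

arm_command:
  plan:
    - {"translation": [0,0,-2],"rot": [0,0,0]}
    - {"translation": [0,0,-4],"rot": [0,0,0]}
    - {"translation": [0,0,-4],"rot": [0,0,0]}
    - {"translation": [0,0,-4],"rot": [0,0,0]}

```text
clock: 16.98
tool_pos: [0.5014, 0.3201, 0.0103]
eef_rot: [-3.027, -0.84, -0.003]
contact_force: [0.3, -0.3, -0.9]
finger_gap: 0.0396
grasp_force: 61.4
```

arm_command:
  plan:
    - {"translation": [0,0,-1.5],"rot": [0,0,0]}
    - {"translation": [0,0,-3],"rot": [0,0,0]}
    - {"translation": [0,0,-3],"rot": [0,0,0]}
    - {"translation": [0,0,-3],"rot": [0,0,0]}

```text
clock: 17.32
tool_pos: [0.5015, 0.3202, 0.0072]
eef_rot: [-3.027, -0.84, -0.003]
contact_force: [0.3, 0.1, 3.3]
finger_gap: 0.0394
grasp_force: 61.7
```

arm_command:
  plan:
    - {"translation": [0,0,0],"rot": [0,0,0]}
    - {"translation": [0,0,0],"rot": [0,0,0]}
    - {"translation": [0,0,0],"rot": [0,0,0]}
    - {"translation": [0,0,0],"rot": [0,0,0]}
    - {"translation": [0,0,0],"rot": [0,0,0]}
    - {"translation": [0,0,10],"rot": [0,0,0]}
    - {"translation": [0,0,30],"rot": [0,0,0]}
    - {"translation": [0,0,65],"rot": [0,0,0]}
    - {"translation": [0,0,100],"rot": [0,0,0]}
    - {"translation": [5,-20,115],"rot": [0,0,0.12]}
    - {"translation": [10,-50,115],"rot": [0,0,0.24]}
    - {"translation": [15,-80,115],"rot": [0,0,0.36]}
  jaw: 1

```text
clock: 18.32
tool_pos: [0.5169, 0.2413, 0.1245]
eef_rot: [2.821, 1.383, 0.009]
contact_force: [-0.0, -1.9, -0.3]
finger_gap: 0.0853
grasp_force: 0.0
```

arm_command:
  plan:
    - {"translation": [5,-30,0],"rot": [0,0,0.12]}
    - {"translation": [10,-60,0],"rot": [0,0,0.24]}
    - {"translation": [20,-90,0],"rot": [0,0,0.36]}
    - {"translation": [30,-115,0],"rot": [0,0,0.48]}
    - {"translation": [40,-133,0],"rot": [0,0,0.6]}
    - {"translation": [43,-139,0],"rot": [0,0,0.72]}
    - {"translation": [43,-139,0],"rot": [0,0,0.84]}
    - {"translation": [43,-139,0],"rot": [0,0,0.96]}
    - {"translation": [43,-139,0],"rot": [0,0,1.08]}
    - {"translation": [43,-139,0],"rot": [0,0,1.2]}
    - {"translation": [43,-139,0],"rot": [0,0,1.32]}
    - {"translation": [43,-139,0],"rot": [0,0,1.44]}

```text
clock: 19.32
tool_pos: [0.5587, 0.1005, 0.122]
eef_rot: [1.214, 2.897, -0.0]
contact_force: [-0.7, 0.5, -0.3]
finger_gap: 0.0855
grasp_force: 0.0
```

```bash
python3 - <<'E'
from h import *
tool()
im,d=snapshot("top"); W=cloud("top",d)
P=W.reshape(-1,3); s=(np.abs(P[:,0]-.5)<.06)&(np.abs(P[:,1]-.326)<.055)&(P[:,2]>.017)&(P[:,2]<.05)
q=P[s]; print("tray pack",len(q),q.mean(0).round(3),np.median(q[:,2]).round(4),cv2.minAreaRect((q[:,:2]*1000).astype(np.float32)))
cv2.imwrite("pics/t1.png",cv2.resize(im[140:260,110:345],None,fx=3.4,fy=3.4,interpolation=cv2.INTER_CUBIC))
E
```

```text
tcp [0.5587 0.1005 0.122 ] psi 44.51 z [ 6.e-04 -4.e-04 -1.e+00] q [ 0.5   0.53 -0.92  1.86  0.5   1.01  0.14] t 19.3167
tray pack 220 [0.504 0.321 0.026] 0.0254 ((505.7826843261719, 321.2593994140625), (73.5008773803711, 40.471065521240234), 28.481876373291016)
```

View pics/t1.png

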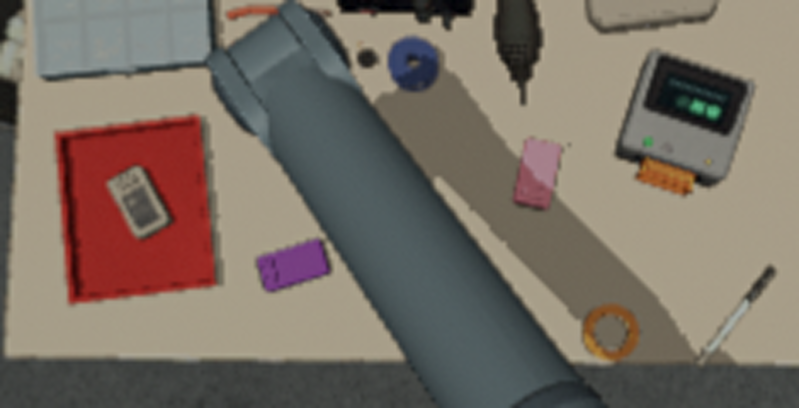

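The light pack lies flat in the tray, at (138,202) in the crop, and the bystanders haven't moved. Next is the heavy pack.

arm_command:
  plan:
    - {"translation": [0,0,-25],"rot": [0,0,0.014]}
    - {"translation": [0,0,-55],"rot": [0,0,0.014]}
    - {"translation": [0,0,-85],"rot": [0,0,0.014]}
    - {"translation": [0,0,-103],"rot": [0,0,0.014]}
    - {"translation": [0,0,-113],"rot": [0,0,0.014]}
    - {"translation": [0,0,-118],"rot": [0,0,0.014]}
    - {"translation": [0,0,-118],"rot": [0,0,0.014]}
    - {"translation": [0,0,-118],"rot": [0,0,0.014]}

```text
clock: 20.03
tool_pos: [0.5597, 0.1011, 0.0044]
eef_rot: [1.203, 2.9, 0.002]
contact_force: [-0.4, 0.4, -0.3]
finger_gap: 0.0853
grasp_force: 0.0
```

arm_command:
  plan:
    - {"translation": [0,0,0],"rot": [0,0,0]}
    - {"translation": [0,0,0],"rot": [0,0,0]}
    - {"translation": [0,0,0],"rot": [0,0,0]}
    - {"translation": [0,0,0],"rot": [0,0,0]}
    - {"translation": [0,0,0],"rot": [0,0,0]}
    - {"translation": [0,0,0],"rot": [0,0,0]}
    - {"translation": [0,0,0],"rot": [0,0,0]}
    - {"translation": [0,0,0],"rot": [0,0,0]}
  jaw: -1

```text
clock: 20.7
tool_pos: [0.5598, 0.1011, 0.0045]
eef_rot: [1.202, 2.901, 0.002]
contact_force: [0.2, -0.1, 6.2]
finger_gap: 0.0397
grasp_force: 61.3
```

arm_command:
  plan:
    - {"translation": [0,0,8],"rot": [0,0,0]}
    - {"translation": [0,0,25],"rot": [0,0,0]}
    - {"translation": [0,0,50],"rot": [0,0,0]}
    - {"translation": [0,0,75],"rot": [0,0,0.03]}
    - {"translation": [-5,-10,90],"rot": [0,0,0.08]}
    - {"translation": [-15,-35,95],"rot": [0,0,0.14]}
    - {"translation": [-25,-65,95],"rot": [0,0,0.2]}
    - {"translation": [-35,-95,95],"rot": [0,0,0.26]}
    - {"translation": [-45,-125,95],"rot": [0,0,0.32]}
    - {"translation": [-55,-155,95],"rot": [0,0,0.38]}
    - {"translation": [-65,-185,95],"rot": [0,0,0.43]}
    - {"translation": [-73,-212,95],"rot": [0,0,0.447]}

```text
clock: 21.7
tool_pos: [0.4838, -0.1135, 0.0986]
eef_rot: [-0.528, -3.096, 0.002]
contact_force: [0.6, -0.6, -2.1]
finger_gap: 0.0397
grasp_force: 60.4
```

```bash
python3 -c "
from h import *
tool()"
```

```text
tcp [ 0.4838 -0.1135  0.0986] psi 70.65 z [-0.0016 -0.0013 -1.    ] q [ 1.04  0.48 -1.04  2.03  0.53  0.93  0.95] t 21.7
```

arm_command:
  plan:
    - {"translation": [-7,-25,0],"rot": [0,0,0]}
    - {"translation": [-14,-55,-5],"rot": [0,0,0]}
    - {"translation": [-20,-80,-15],"rot": [0,0,0]}
    - {"translation": [-22,-94,-28],"rot": [0,0,0]}
    - {"translation": [-22,-99,-40],"rot": [0,0,0]}
    - {"translation": [-22,-99,-46],"rot": [0,0,0]}
    - {"translation": [-22,-99,-46],"rot": [0,0,0]}
    - {"translation": [-22,-99,-46],"rot": [0,0,0]}
    - {"translation": [-22,-99,-46],"rot": [0,0,0]}

```text
clock: 22.45
tool_pos: [0.4647, -0.2082, 0.053]
eef_rot: [0.524, 3.097, 0.001]
contact_force: [0.2, 0.9, -2.1]
finger_gap: 0.0396
grasp_force: 60.4
```

```bash
python3 - <<'E'
from h import *
tool()
im,d=snapshot("scene"); W=cloud("scene",d); np.savez("scene1.npz",im=im,d=d)
s=bot.sense(); a=np.radians(-19.35); ex=np.array([np.cos(a),np.sin(a)]); ey=np.array([-ex[1],ex[0]])
h=cv2.cvtColor(im,cv2.COLOR_BGR2HSV); m=(h[...,0]<20)&(h[...,1]>150)&(h[...,2]>90)&(np.hypot(W[...,0]-.53,W[...,1]+.235)<.06)&(W[...,2]>.03)
P=W[m]; print("shroud along",np.percentile(P[:,:2]@ex,[2,5]),"lat",np.percentile(P[:,:2]@ey,[1,99]),"z",np.percentile(P[:,2],[1,99]))
# pack pixels: region near tcp ahead, light grey
Q=W.reshape(-1,3); c=s["tool_pos"][:2]; l=(Q[:,:2]-c)@ex; t=(Q[:,:2]-c)@ey
k=(l>.012)&(l<.06)&(np.abs(t)<.03)&(Q[:,2]>.03)&(Q[:,2]<.095)&~m.reshape(-1)
q=Q[k]; print("pack front",len(q),"along rel",np.percentile(l[k],[50,95,98,100]),"lat rel",np.percentile(t[k],[1,5,50,95,99]),"z",np.percentile(q[:,2],[1,5,50,95,99]))
cv2.imwrite("pics/s1.png",cv2.resize(im[165:285,240:400],None,fx=4.5,fy=4.5,interpolation=cv2.INTER_CUBIC))
E
```

```text
tcp [ 0.4647 -0.2082  0.053 ] psi 70.8 z [ 1.2e-03  6.0e-04 -1.0e+00] q [ 1.15  0.57 -0.95  2.03  0.62  0.86  1.08] t 22.45
shroud along [0.57306253 0.57410409] lat [-0.0787079 -0.023765 ] z [0.0403696  0.08623931]
pack front 67 along rel [0.0279395  0.03704536 0.03835459 0.03910674] lat rel [-0.02116045 -0.02111882 -0.01892041  0.01599742  0.02054001] z [0.05051367 0.05223824 0.06393725 0.0717048  0.07782985]
```

View pics/s1.png

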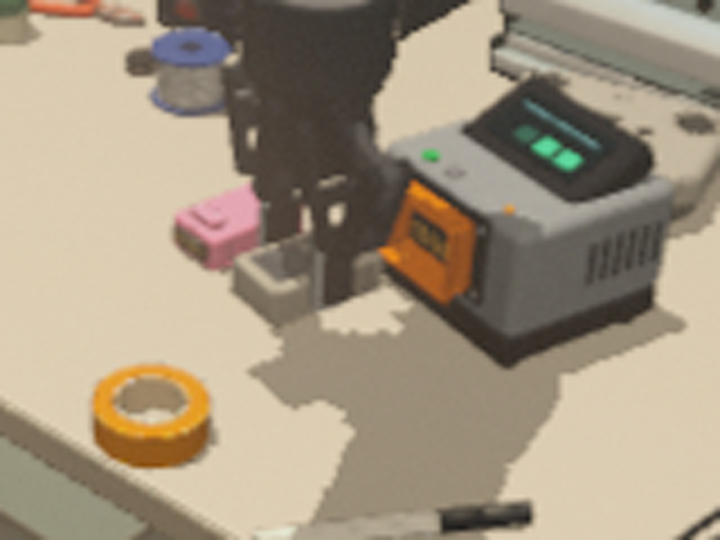

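The pack's contact end faces the mouth with about 25 mm of gap, and it needs about 6 mm of sideways correction.

arm_command:
  plan:
    - {"translation": [-1,-3,-0.5],"rot": [0,0,0]}
    - {"translation": [-1.9,-5.5,-0.5],"rot": [0,0,0]}
    - {"translation": [-1.9,-5.5,-0.5],"rot": [0,0,0]}
    - {"translation": [-1.9,-5.5,-0.5],"rot": [0,0,0]}
    - {"translation": [-1.9,-5.5,-0.5],"rot": [0,0,0]}
    - {"translation": [-1.9,-5.5,-0.5],"rot": [0,0,0]}

```text
clock: 23.0
tool_pos: [0.4617, -0.2159, 0.0518]
eef_rot: [-0.53, -3.097, -0.0]
contact_force: [-0.7, -0.3, -2.0]
finger_gap: 0.0391
grasp_force: 60.4
```

```bash
cat >> h.py <<'E'
def rel():
    tool(); s=bot.sense(); a=np.radians(-19.35); ex=np.array([np.cos(a),np.sin(a)]); ey=np.array([-ex[1],ex[0]])
    p=s["tool_pos"][:2]; F=s["contact_force"]; print("along",(p@ex*1000).round(1),"lat",(p@ey*1000).round(1),"z",s["tool_pos"][2]*1000,"Fal",(F[:2]@ex).round(2),"Flat",(F[:2]@ey).round(2),"Fz",F[2].round(2))
E
python3 - <<'E'
from h import *
rel()
im,d=snapshot("top"); W=cloud("top",d); h=cv2.cvtColor(im,cv2.COLOR_BGR2HSV)
cv2.imwrite("pics/t2.png",cv2.resize(im[130:230,250:350],None,fx=6,fy=6,interpolation=cv2.INTER_CUBIC))
E
```

```text
tcp [ 0.4617 -0.2159  0.0518] psi 70.58 z [-0.  0. -1.] q [ 1.16  0.57 -0.95  2.03  0.62  0.86  1.09] t 23.0
along 507.1 lat -50.7 z 51.78844130716195 Fal -0.56 Flat -0.55 Fz -2.01
```

View pics/t2.png

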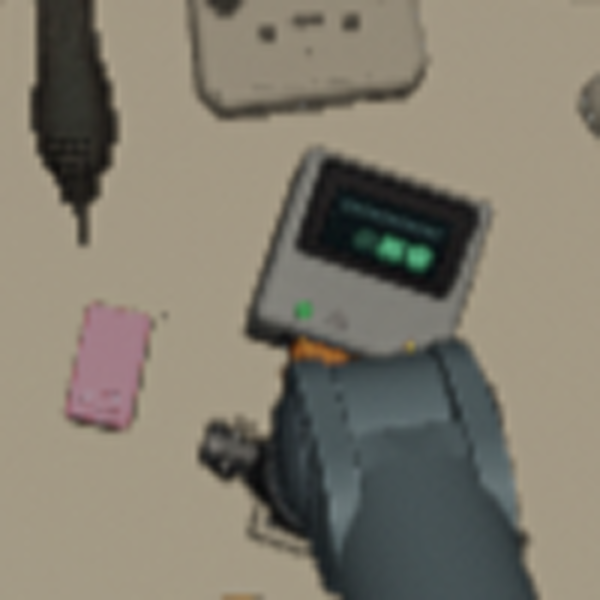

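The arm hides the pack in this top view, so I'll rely on measured poses and forces. I'll shift +2.4 mm sideways, then advance.

arm_command:
  plan:
    - {"translation": [0.8,2.3,0.6],"rot": [0,0,0]}
    - {"translation": [0.8,2.3,0.6],"rot": [0,0,0]}
    - {"translation": [3.6,1.3,0.6],"rot": [0,0,0]}
    - {"translation": [7.4,0,0.6],"rot": [0,0,0]}
    - {"translation": [11.2,-1.3,0.6],"rot": [0,0,0]}
    - {"translation": [15,-2.7,0.6],"rot": [0,0,0]}
    - {"translation": [18,-3.7,0.6],"rot": [0,0,0]}
    - {"translation": [18,-3.7,0.6],"rot": [0,0,0]}
    - {"translation": [18,-3.7,0.6],"rot": [0,0,0]}

```text
clock: 23.8
tool_pos: [0.48, -0.2196, 0.0524]
eef_rot: [0.53, 3.097, 0.0]
contact_force: [0.3, 0.3, -1.8]
finger_gap: 0.0395
grasp_force: 60.4
```

```bash
python3 - <<'E'
from h import *
rel()
im,d=snapshot("scene")
W=cloud("scene",d); s=bot.sense(); a=np.radians(-19.35); ex=np.array([np.cos(a),np.sin(a)]); ey=np.array([-ex[1],ex[0]])
h=cv2.cvtColor(im,cv2.COLOR_BGR2HSV); 
Q=W.reshape(-1,3); c=s["tool_pos"][:2]; l=(Q[:,:2]-c)@ex; t=(Q[:,:2]-c)@ey
k=(l>.012)&(l<.06)&(np.abs(t)<.03)&(Q[:,2]>.03)&(Q[:,2]<.095)&(h[...,1].reshape(-1)<90)
print("pack",k.sum(),np.percentile(l[k],[50,95,100]),np.percentile(t[k],[2,50,98]))
cv2.imwrite("pics/s2.png",cv2.resize(im[190:260,280:370],None,fx=7,fy=7,interpolation=cv2.INTER_CUBIC))
E
```

```text
tcp [ 0.48   -0.2196  0.0524] psi 70.58 z [ 0.e+00  2.e-04 -1.e+00] q [ 1.13  0.6  -0.94  1.98  0.63  0.88  1.09] t 23.8
along 525.7 lat -48.1 z 52.35647534398845 Fal 0.2 Flat 0.38 Fz -1.76
pack 54 [0.02661653 0.03408566 0.03635392] [-0.02123176 -0.0187169   0.01728331]
```

View pics/s2.png

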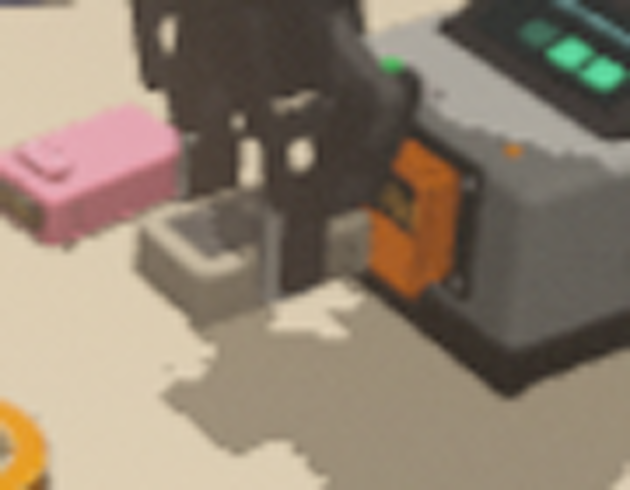

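The pack's front edge is about 5 mm short of the opening and looks centred. I'll advance slowly and watch the force.

arm_command:
  plan:
    - {"translation": [1.9,-0.7,0],"rot": [0,0,0]}
    - {"translation": [3.8,-1.3,0],"rot": [0,0,0]}
    - {"translation": [5.7,-2,0],"rot": [0,0,0]}
    - {"translation": [7.5,-2.6,0],"rot": [0,0,0]}
    - {"translation": [9.4,-3.3,0],"rot": [0,0,0]}
    - {"translation": [9.4,-3.3,0],"rot": [0,0,0]}

```text
clock: 24.35
tool_pos: [0.4898, -0.2231, 0.0525]
eef_rot: [0.53, 3.096, 0.0]
contact_force: [-1.4, 0.4, -1.5]
finger_gap: 0.0397
grasp_force: 60.4
```

```bash
python3 -c "
from h import *
weigh(3);rel()"
```

```text
F [-0.43 -0.15 -1.7 ] sd [0.55 0.2  0.21] tcp [ 0.4891 -0.2228  0.0523] rot [-0.529 -3.096 -0.   ] gap 0.03926964617952758 t 24.5
tcp [ 0.4891 -0.2228  0.0523] psi 70.59 z [-2.e-04  1.e-04 -1.e+00] q [ 1.12  0.61 -0.93  1.96  0.63  0.89  1.09] t 24.5
along 535.3 lat -48.1 z 52.34494062648733 Fal 0.05 Flat 0.16 Fz -1.72
```

arm_command:
  plan:
    - {"translation": [1.4,-0.5,0],"rot": [0,0,0]}
    - {"translation": [2.8,-1,0],"rot": [0,0,0]}
    - {"translation": [4.7,-1.7,0],"rot": [0,0,0]}
    - {"translation": [4.7,-1.7,0],"rot": [0,0,0]}

```text
clock: 24.83
tool_pos: [0.4944, -0.2248, 0.0525]
eef_rot: [0.53, 3.096, 0.0]
contact_force: [0.8, -0.2, -1.3]
finger_gap: 0.0399
grasp_force: 60.4
```

```bash
python3 -c "
from h import *
weigh(3);rel()"
```

```text
F [-0.26 -0.38 -1.84] sd [0.49 0.68 0.74] tcp [ 0.4939 -0.2245  0.0524] rot [-0.53  -3.097 -0.   ] gap 0.03956220302824487 t 24.9833
tcp [ 0.4939 -0.2245  0.0524] psi 70.59 z [-1.e-04  0.e+00 -1.e+00] q [ 1.11  0.62 -0.93  1.95  0.63  0.9   1.09] t 24.9833
along 540.4 lat -48.2 z 52.36677483449863 Fal -0.95 Flat -0.16 Fz -1.02
```

arm_command:
  plan:
    - {"translation": [1.4,-0.5,0],"rot": [0,0,0]}
    - {"translation": [2.8,-1,0],"rot": [0,0,0]}
    - {"translation": [3.8,-1.3,0],"rot": [0,0,0]}
    - {"translation": [3.8,-1.3,0],"rot": [0,0,0]}

```text
clock: 25.32
tool_pos: [0.4974, -0.2258, 0.0522]
eef_rot: [-0.53, -3.096, -0.0]
contact_force: [-1.0, 0.9, -2.0]
finger_gap: 0.0393
grasp_force: 60.5
```

```bash
python3 -c "
from h import *
weigh(4);rel()"
```

```text
F [-0.75  0.08 -2.11] sd [0.37 0.45 0.29] tcp [ 0.4975 -0.2259  0.0523] rot [-0.53  -3.096  0.   ] gap 0.03981120748102423 t 25.5167
tcp [ 0.4975 -0.2259  0.0523] psi 70.59 z [-3.e-04  0.e+00 -1.e+00] q [ 1.11  0.62 -0.92  1.94  0.64  0.9   1.09] t 25.5167
along 544.2 lat -48.3 z 52.28409540551118 Fal -1.25 Flat 0.36 Fz -2.34
```

arm_command:
  plan:
    - {"translation": [0.9,-0.3,0],"rot": [0,0,0]}
    - {"translation": [1.9,-0.7,0],"rot": [0,0,0]}
    - {"translation": [2.8,-1,0],"rot": [0,0,0]}
    - {"translation": [2.8,-1,0],"rot": [0,0,0]}

```text
clock: 25.85
tool_pos: [0.4996, -0.2265, 0.0521]
eef_rot: [-0.529, -3.095, -0.0]
contact_force: [-2.6, 1.5, -0.6]
finger_gap: 0.0391
grasp_force: 60.5
```

```bash
python3 -c "
from h import *
weigh(4);rel()"
```

```text
F [-3.13  0.9  -1.12] sd [0.73 0.57 0.38] tcp [ 0.4998 -0.2266  0.0521] rot [-0.529 -3.095 -0.   ] gap 0.03965310722061449 t 26.05
tcp [ 0.4998 -0.2266  0.0521] psi 70.59 z [-1.3e-03  3.0e-04 -1.0e+00] q [ 1.1   0.63 -0.92  1.93  0.64  0.9   1.09] t 26.05
along 546.6 lat -48.2 z 52.08242411713565 Fal -2.59 Flat 0.76 Fz -1.64
```

The force of about 3.2 N along the axis shows the block is about 2 mm in. I'll push about 4 mm more.

arm_command:
  plan:
    - {"translation": [0.9,-0.3,0],"rot": [0,0,0]}
    - {"translation": [1.9,-0.7,0],"rot": [0,0,0]}
    - {"translation": [2.8,-1,0],"rot": [0,0,0]}
    - {"translation": [3.8,-1.3,0],"rot": [0,0,0]}
    - {"translation": [4.3,-1.5,0],"rot": [0,0,0]}
    - {"translation": [4.3,-1.5,0],"rot": [0,0,0]}

```text
clock: 26.55
tool_pos: [0.5038, -0.2279, 0.052]
eef_rot: [-0.529, -3.094, -0.0]
contact_force: [-5.2, 1.9, 0.2]
finger_gap: 0.0396
grasp_force: 60.6
```

```bash
python3 -c "
from h import *
weigh(6);rel()"
```

```text
F [-5.61  1.91  0.06] sd [0.61 0.42 0.32] tcp [ 0.5037 -0.2279  0.052 ] rot [-0.529 -3.094 -0.   ] gap 0.03969504637281839 t 26.85
tcp [ 0.5037 -0.2279  0.052 ] psi 70.59 z [-2.6e-03  6.0e-04 -1.0e+00] q [ 1.1   0.63 -0.92  1.92  0.64  0.91  1.09] t 26.85
along 550.7 lat -48.1 z 52.01528935712272 Fal -6.21 Flat -0.74 Fz -0.05
```

arm_command:
  plan:
    - {"translation": [0.5,-0.2,0],"rot": [0,0,0]}
    - {"translation": [0.9,-0.3,0],"rot": [0,0,0]}
    - {"translation": [0.9,-0.3,0],"rot": [0,0,0]}
    - {"translation": [0.9,-0.3,0],"rot": [0,0,0]}

```text
clock: 27.18
tool_pos: [0.5042, -0.2281, 0.052]
eef_rot: [-0.529, -3.093, -0.0]
contact_force: [-6.3, 2.6, 1.0]
finger_gap: 0.0396
grasp_force: 60.6
```

```bash
python3 -c "
from h import *
weigh(8);rel()
im,d=snapshot('scene');cv2.imwrite('pics/s3.png',cv2.resize(im[190:260,280:370],None,fx=7,fy=7,interpolation=cv2.INTER_CUBIC))"
```

```text
F [-6.02  2.47  0.25] sd [0.5  0.46 0.4 ] tcp [ 0.5042 -0.2281  0.052 ] rot [-0.529 -3.093 -0.   ] gap 0.03968990056251677 t 27.5833
tcp [ 0.5042 -0.2281  0.052 ] psi 70.59 z [-3.3e-03  7.0e-04 -1.0e+00] q [ 1.1   0.64 -0.92  1.92  0.64  0.91  1.09] t 27.5833
along 551.3 lat -48.1 z 51.973524727241205 Fal -6.02 Flat 0.51 Fz 0.31
```

View pics/s3.png

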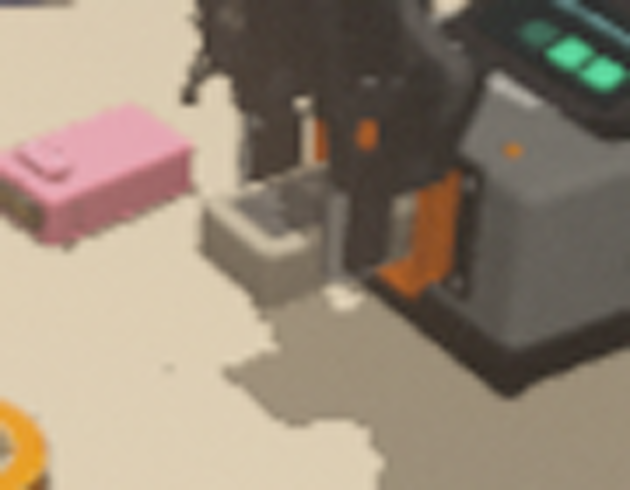

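The pack's end sits inside the orange mouth at about 6.4 N, so the block is about 6 to 7 mm in. The pack is held level by the gripper, so I'm handing in.

```bash
python3 -c "
from h import *
print(ticket.job_done())"
```

```text
the job is handed in; nothing more can be done
None
```

The light pack (felt about 0.7 N) lies flat in the red tray, and the gripper is holding the heavy one (about 1.9 N), contacts first, in the tester's mouth at about 6.4 N (contact block about 6 mm in, judged from force and advance); handed in at about 28 s, no verdict returned.

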